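# Clear the light plate and hold a specimen vial level over it

## Task

The sieve basket is covering the light plate: hang it by its grip bar on the hook of the drip stand and let go of it there. Then draw the orange-capped specimen vial out of the slanted rack, turn it until it lies level, and hold it about 10 cm above the middle of the light plate so that its beetle can be viewed against the light; finish while still holding it there, still and level. Do not disturb the other vials, the sample jar or the card tray.

Things in the scene. Friction and masses are not known exactly. Their poses are not given: they have to be found in the camera images.
- basket: Round steel mesh sieve basket (about 0.14 kg), at first on the light plate: 82 mm across, rim 46 mm high, open top. A stiff bail: 6 mm uprights at its y = -47 and +47 mm, joined on top by a straight black grip bar along its y. Origin: centre of underside, z up. Between rim and bar is an opening 64 mm high and 88 mm wide for the hook, passed through along the basket's x.
- basket_bar (a point): Middle of the basket's black grip bar (9 mm square, 94 mm long along the basket's y), 115 mm above the basket's underside. To keep the middle free for the hook, pinch across the bar about 28 mm to one side of this point.
- drip_stand: Fixed steel drip stand. Origin: on the table at its post (14 mm thick, 186 mm tall), z up. Its foot is a dish 150 x 120 mm, 13 mm high, centred 45 mm to the stand's -x of the post. A level arm, 8 mm round, leaves the post at 180 mm height along the stand's -x for 82 mm, then turns up into a short tip with a red end.
- hook_seat (a point): Point on top of the stand's level arm, 60 mm in front of the post and 184 mm above the table: where the middle of the grip bar belongs, the bar lying across the arm (along the stand's y). Resting there, the middle of the bar is about 4.5 mm above this point. The point's axes are those of the stand.
- hook_tip (a point): Centre of the hook's red end ball (11 mm diameter), 96 mm in front of the post and 198 mm above the table; its top is 204 mm above the table. The bar has to pass over it.
- vial_rack: Fixed wooden rack, 208 mm wide (y), 110 mm deep (x). Three holes at its y = -54, 0, +54 mm lean 45 degrees, running up and towards the rack's -x; 28 mm wide, 56 mm deep, square to the slanted face. Origin: centre of underside, z up. End boards 65 mm high at y = -99 and +99 mm.
- rack_face (a point): Mouth of the rack's middle hole, in the slanted face (27 mm in front of the rack's origin, 79 mm above the table). The point's axes are those of the rack.
- vial_orange: The vial wanted: clear glass with a beetle inside, orange cap; 25 mm diameter throughout, 108 mm long (last 14 mm cap), about 55 g. It sits in one of the three rack holes (varies), 56 mm deep, 52 mm sticking out. Origin: centre of its bottom; z along its axis to the cap, at first 45 degrees up towards the rack's -x. Good place to hold: 90 mm from its bottom (34 mm out of the wood).
- vial_orange_mid (a point): Middle of the orange-capped vial, on its axis 54 mm from its bottom.
- light_plate: Fixed LED light plate, 200 mm (its x) by 160 mm (its y), 14 mm high, black with a white glowing face. Origin: centre of its underside, z up.
- plate_top (a point): Middle of the glowing face, 14 mm above the table.
- vial_white: Same vial with a white cap, in another hole; leave alone. Origin and axes as for the orange one.
- vial_green: Same vial with a green cap, in another hole; leave alone. Origin and axes as for the orange one.
- jar: Amber glass sample jar with white lid, 72 mm diameter, 115 mm high, beyond the light plate; leave alone. Origin: centre of its underside.
- unit_tray: White card tray with pinned beetles, 90 x 115 mm, 28 mm high, beyond the light plate; leave alone. Origin: centre of its underside.
Not all that is in view belongs to the job. What is shaped like the basket but purple is not meant.

How it is judged:
By the outcome, as a careful person would: the job done as asked, in the order asked, and still so for the second after the job is handed in, while the arm keeps its last pose, push and grip.
It also fails if it takes over 72 s, if anything falls off the work surface, if the arm or the gripper's body presses on something with over 40 N, if the wrist force passes 120 N, or if a joint passes its speed limit or range.

## Robot

A 6-joint arm with a two-finger parallel gripper is mounted at the origin on the work surface. World frame = base frame: x ahead of the robot, y to its left, z up, the work surface at z = 0. Lengths are in m, angles in rad, forces in N, time in s.
With the tool pointing down it reaches from about 0.35 to 0.775 m from the base axis. Payload 7.3 kg.
Tool frame: the origin (TCP) lies at the centre of the arm's flange, where the gripper is bolted on; the fingertips stand 178 mm ahead of it and the grasp point (between the pads) lies 159 mm ahead of it; x points along the fingers, y is the direction in which the jaws open and shut, and the axes are right-handed (so a half turn about x gives the same grasp; the last joint's range is limited). The gripper opens to 92 mm and grips with 3 to 60 N. Pads are 19 mm wide; open, the fingers measure 130 mm over their backs; the gripper's body (75 mm by 190 mm) begins 47 mm behind the grasp point.
Start: joints at [-1.489, 0.342, 1.524, -0, 1.275, -0.146], TCP at [0.119, -0.511, 0.405] pointing down, gripper open.
Joint ranges: [-2.53, 2.53], [-0.77, 2.02], [0.04, 2.7], [-1, 4.14], [0.28, 2.66], [-3.11, 3.11]. Speed limits (rad/s): [2.57, 2.57, 3.14, 3.14, 3.14, 3.14].

## Interface

Orientations are given as [roll, pitch, yaw] about the fixed x, y, z axes, in that order (R = Rz(yaw) Ry(pitch) Rx(roll)).
In Python, from cell import readout, cams, workorder gives the robot as it stands.
- The arm moves only by the shell command python3 -m inch 'ROWS' [FORCE]. ROWS is text: rows parted by semicolons, each of 5 numbers parted by spaces: the shift along the world's x, y, z in mm, then the turn about the world's z in rad, then the opening, from 0 (shut) to 1 (fully open). A call has 1 to 8 rows; each row shifts and turns the commanded pose from where the row before left it; what a row does not reach is not made up. A row lasts 1/12 s, in which the tool goes at most 41.7 mm and 7.16 degrees, less where a joint would pass 70% of its speed; a pose out of reach is approached as far as the arm can. A call is refused whole if a number of a shift passes 41.7 or a number of a turn 0.125, either way. A call with a gripper value outside its range is refused whole. The fingers move at their own pace and stop on an object; FORCE is the grip in N (left out, the last holds). Time passes only in rows, so rows that do not move let the fingers close. It gives the time, the measured TCP pose, the force and the opening at its end, in the units of the state.
- readout.observe(): the state, without advancing time (a new reading comes with each control period).
- cams.read_camera(name): name is "side" or "top"; returns a dict with "color" (384x512x3 uint8, red, green, blue), "fx", "fy", "cx", "cy" (pixels), "world_to_cam" (4x4, takes a point from world to camera coordinates). Camera axes: x right, y down, z forward; pixel columns grow to the right and rows downward; lengths in m; the calibration is good to about 2 mm. A picture is of the moment at which its call begins. There is no depth.
- workorder.hand_in(): hands the job in, once; it reports no verdict.
The state is a dict: "time": time; "qpos": joint angles; "qvel": joint speeds; "joint_efforts": joint torques, N m; "tool_pos": TCP position; "tool_rot": TCP orientation; "contact_force": force on the tool from outside, world axes, zero at the start; "torque": the same for the moment, N m; "opening": finger opening in m.
Only numpy, scipy, OpenCV 4.12 (cv2) and the standard library are available. Lean on these libraries where they do the work, as an engineer would, in place of code of your own. Each camera call takes 0.05 s, during which the arm holds its last target.

## Working session

There is one attempt and no reset: what is moved stays moved. The work goes in short steps, Python scripts to look and compute and a shell command to move; the robot and the scene stay as the last step left them, time stands still between calls to the robot, and variables do not carry over. Pictures are saved under pics/ and viewed, and the job is handed in when it is done.

```bash
ls; mkdir -p pics; python3 - <<'E'
from cell import readout, cams
import cv2
print(readout.observe())
for n in("side","top"):
    c=cams.read_camera(n); cv2.imwrite(f"pics/{n}0.png",c["color"][:,:,::-1]); print(n,c["fx"],c["cx"],c["cy"],c["world_to_cam"].round(3).tolist())
E
```

```text
pics
{'time': 0.0, 'qpos': array([-1.48895964e+00,  3.42724717e-01,  1.52503998e+00, -4.39882673e-05,
        1.27538109e+00, -1.45967863e-01]), 'qvel': array([ 0.00042434,  0.00303011, -0.00086952, -0.00054261,  0.00186228,
       -0.00026343]), 'joint_efforts': array([-2.16379199e-04, -4.31241381e+01, -2.44218940e+01,  7.16595096e-02,
        5.59638196e-02, -1.44142487e-04]), 'tool_pos': array([ 0.11858639, -0.51128773,  0.4040357 ]), 'tool_rot': array([-1.68968826,  1.56924262,  1.67972178]), 'contact_force': array([0.15841296, 0.00621782, 0.75140743]), 'torque': array([-0.01923863, -0.00159466, -0.00069141]), 'opening': 0.09183355280860225}
side 497.28809821239514 258.20323823895745 192.1177089179337 [[-0.693, -0.72, -0.007, 0.425], [-0.517, 0.504, -0.692, 0.41], [0.502, -0.476, -0.722, 0.91], [0.0, 0.0, 0.0, 1.0]]
top 427.35650263169015 261.56491788151493 189.83580954036782 [[0.168, -0.986, 0.0, -0.088], [-0.962, -0.164, -0.217, 0.618], [0.214, 0.036, -0.976, 1.056], [0.0, 0.0, 0.0, 1.0]]
```

View pics/side0.png

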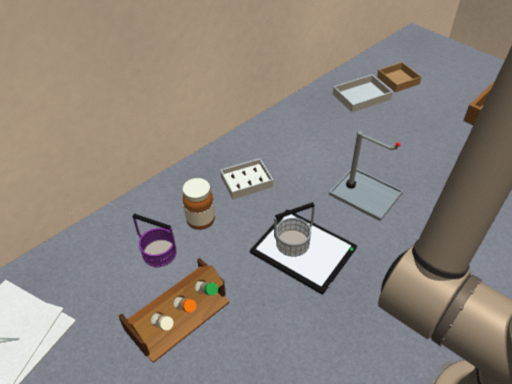

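View pics/top0.png

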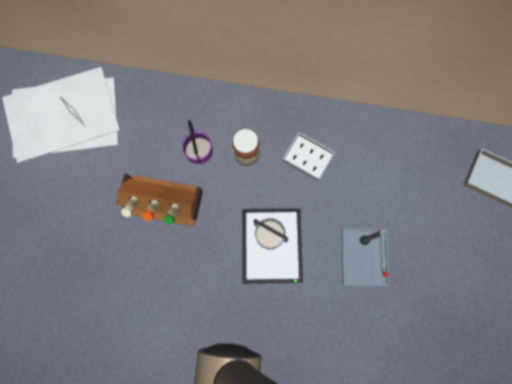

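```bash
cat > h.py <<'E'
import numpy as np, cv2
from cell import cams, readout
from scipy.optimize import least_squares
def cam(n): return cams.read_camera(n)
def ray(c,uv):
    W=c["world_to_cam"];R=W[:3,:3];t=W[:3,3]
    d=R.T@np.array([(uv[0]-c["cx"])/c["fx"],(uv[1]-c["cy"])/c["fy"],1.]); return -R.T@t,d
def atz(c,uv,z):
    o,d=ray(c,uv); return o+d*(z-o[2])/d[2]
def proj(c,p):
    W=c["world_to_cam"];q=W[:3,:3]@np.asarray(p,float)+W[:3,3]; return np.array([c["fx"]*q[0]/q[2]+c["cx"],c["fy"]*q[1]/q[2]+c["cy"]])
def tri(c1,u1,c2,u2):
    r=least_squares(lambda p:np.r_[proj(c1,p)-u1,proj(c2,p)-u2],[.4,0,.1]); return r.x,np.abs(r.fun).max()
def crop(c,x0,y0,w,h,s,fn):
    im=c["color"][y0:y0+h,x0:x0+w,::-1]; im=cv2.resize(im,None,fx=s,fy=s,interpolation=cv2.INTER_CUBIC)
    for i in range(0,w,10):
        cv2.line(im,(i*s,0),(i*s,6 if i%50 else 14),(0,255,255),1)
        if i%20==0: cv2.putText(im,str(x0+i),(i*s,24),0,.4,(0,255,255),1)
    for i in range(0,h,10):
        cv2.line(im,(0,i*s),(6,i*s),(0,255,255),1)
        if i%20==0: cv2.putText(im,str(y0+i),(8,i*s+4),0,.4,(0,255,255),1)
    cv2.imwrite(fn,im)
E
python3 - <<'E'
from h import *
t=cam("top");s=cam("side")
crop(t,236,200,160,95,5,"pics/t1.png")
crop(t,110,165,100,70,8,"pics/t2.png")
crop(s,245,125,160,115,5,"pics/s1a.png")
crop(s,245,195,115,95,6,"pics/s1.png")
crop(s,115,255,120,100,6,"pics/s2.png")
E
```

```text
(no output)
```

View pics/t1.png

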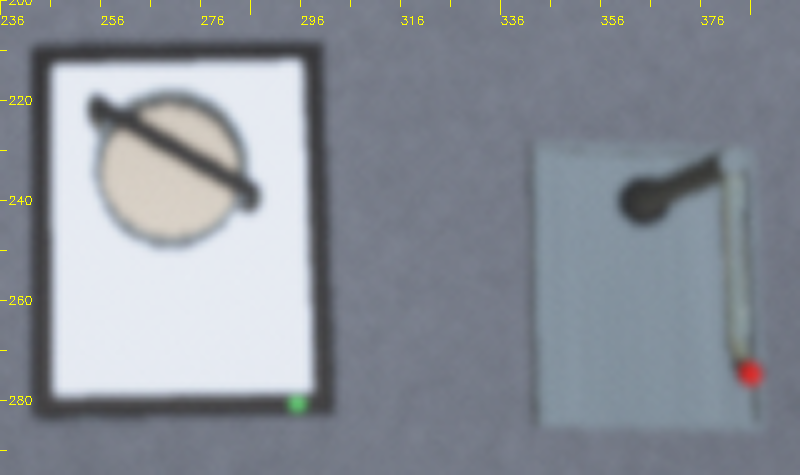

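View pics/t2.png

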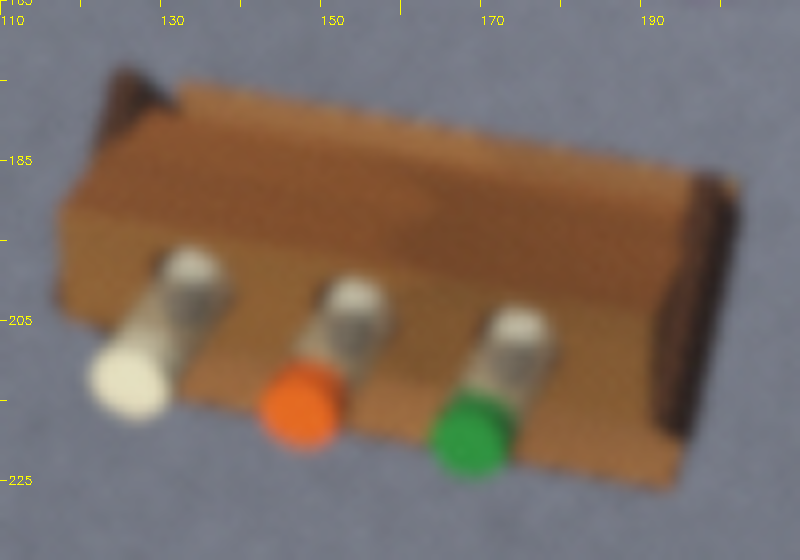

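View pics/s1.png

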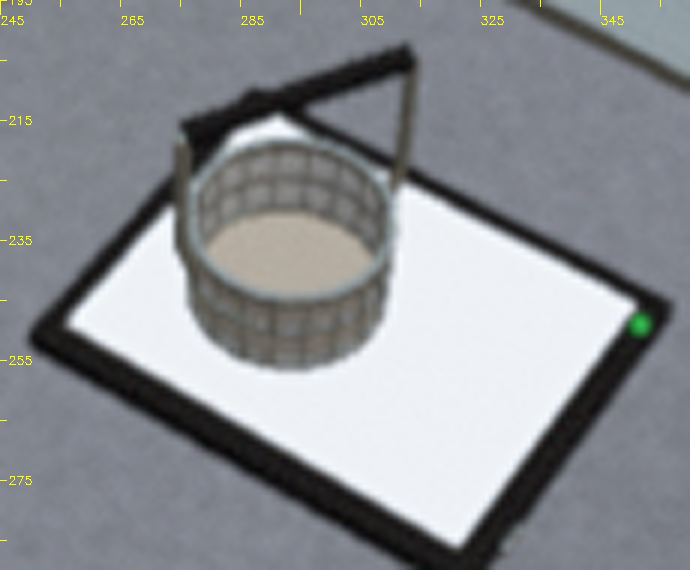

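View pics/s1a.png

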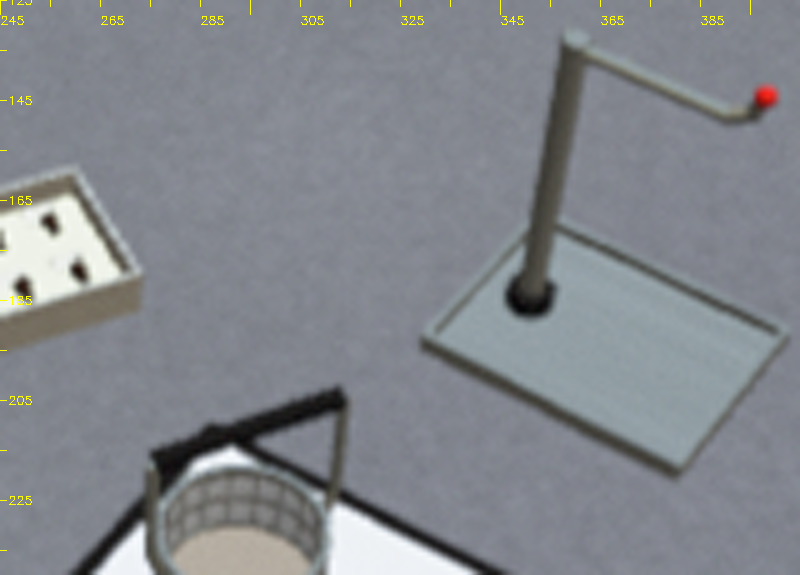

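View pics/s2.png

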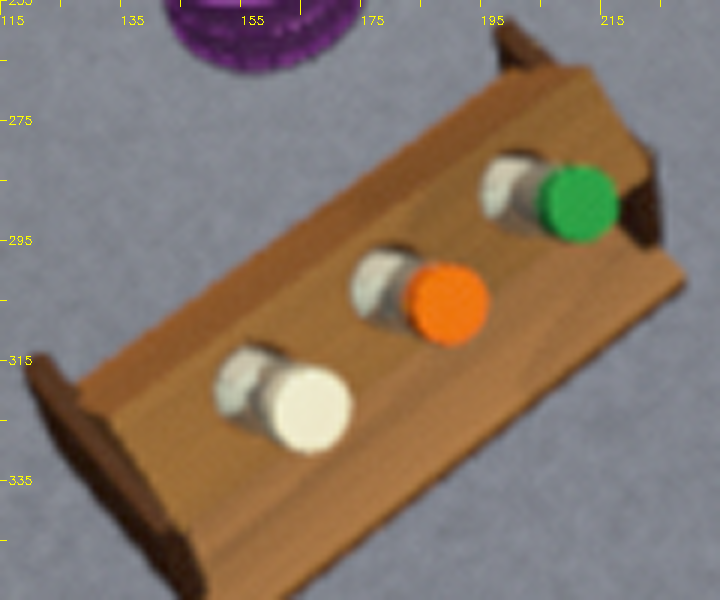

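```bash
cat > m.py <<'E'
from h import *
def run():
    t=cam("top");s=cam("side")
    def T(n,us,ut,z=None):
        p,e=tri(s,us,t,ut); print(n,p.round(4),"err",round(e,2), "side@z",atz(s,us,z).round(4)[:2],"top@z",atz(t,ut,z).round(4)[:2]) if z else print(n,p.round(4),round(e,2)); return p
    T("barL",(276.7,217.2),(255.4,221.4),.129)
    T("barR",(313,204.5),(286,238.6),.129)
    T("tip",(398.2,144.4),(386,274.8),.198)
    T("posttop",(360,132.6),(383,231.6),.186)
    T("postbase",(351,184.2),(365,240),.015)
    T("ocap",(189.5,305.5),(147.5,216),.116)
    T("wcap",(166.8,323.2),(126.2,213.2),.116)
    T("gcap",(211.5,289),(169,219.5),.116)
    for n,u in dict(tl=(242.6,209),tr=(300.4,209),br=(302.6,282.4),bl=(242.6,283)).items(): print(n,atz(t,u,.012).round(4))
    for n,u in dict(l=(250,250.8),r=(357,245.8)).items(): print(n,atz(s,u,.01).round(4))
run()
E
python3 m.py; python3 -m inch '0 0 0 0 1'
```

```text
barL [0.5327 0.0176 0.1284] err 0.92 side@z [0.5341 0.0189] top@z [0.5306 0.0162]
barR [ 0.502  -0.0635  0.1317] err 0.33 side@z [ 0.5042 -0.0651] top@z [ 0.5016 -0.064 ]
tip [ 0.4526 -0.2921  0.1986] err 0.54 side@z [ 0.454  -0.2921] top@z [ 0.4517 -0.2928]
posttop [ 0.5496 -0.2792  0.1836] err 0.4 side@z [ 0.5488 -0.2762] top@z [ 0.5484 -0.279 ]
postbase [ 0.5482 -0.2789  0.0099] err 0.39 side@z [ 0.5463 -0.274 ] top@z [ 0.5465 -0.2783]
ocap [0.5024 0.2848 0.1132] err 0.59 side@z [0.5018 0.2861] top@z [0.5008 0.283 ]
wcap [0.5008 0.3385 0.1154] err 0.88 side@z [0.5017 0.3393] top@z [0.4988 0.3368]
gcap [0.5027 0.2305 0.111 ] err 0.43 side@z [0.5007 0.2326] top@z [0.5012 0.2285]
tl [0.575  0.0612 0.012 ]
tr [ 0.6015 -0.0948  0.012 ]
br [ 0.4082 -0.1297  0.012 ]
bl [0.3802 0.0261 0.012 ]
l [0.5755 0.0622 0.01  ]
r [ 0.4107 -0.1283  0.01  ]
time: 0.38
tool_pos: [0.1186, -0.5114, 0.4046]
tool_rot: [-1.789, 1.571, 1.581]
contact_force: [-0.9, -0.4, 0.7]
opening: 0.0913
```

```bash
cat > st.py <<'E'
from cell import readout; import numpy as np
from scipy.spatial.transform import Rotation as Ro
s=readout.observe(); R=Ro.from_euler('xyz',s["tool_rot"]).as_matrix()
g=s["tool_pos"]+R[:,0]*.159
print("t",round(s["time"],2),"grasp",(g*1e3).round(1),"x",R[:,0].round(3),"jaw ang",round(np.arctan2(R[1,1],R[0,1]),4),"q",s["qpos"].round(2),"F",s["contact_force"].round(2),"T",s["torque"].round(2),"op",round(s["opening"]*1e3,1))
E
python3 st.py
python3 - <<'E'
import numpy as np
m=np.array([.5174,-.0230]);a=1.208
u=np.array([np.cos(a),np.sin(a)])
for k in(28,-28): print(k,(m*1e3+k*u).round(1))
v=1.708;w=np.array([np.cos(v),np.sin(v)]);post=np.array([548.5,-279]);f=-np.array([np.cos(.137),np.sin(.137)])
for d in(60,150):
  for k in(28,-28): print(d,k,(post+d*f+k*w).round(1))
E
```

```text
t 0.38 grasp [ 118.6 -511.4  245.6] x [-0.  0. -1.] jaw ang -1.343 q [-1.49  0.34  1.52  0.    1.28 -0.15] F [-0.86 -0.39  0.73] T [ 0.02 -0.03  0.  ] op 91.3
28 [527.3   3.2]
-28 [507.5 -49.2]
60 28 [ 485.2 -259.5]
60 -28 [ 492.9 -314.9]
150 28 [ 396.1 -271.7]
150 -28 [ 403.7 -327.2]
```

```bash
python3 -m inch '25 32 8 0.06 1;25 32 8 0.06 1;25 32 8 0.06 1;25 32 8 0.06 1;25 32 8 0.06 1;25 32 8 0.06 1;25 32 8 0.06 1;25 32 8 0.06 1' 
python3 -m inch '25 32 0 0.06 1;25 32 0 0.06 1;25 32 0 0.06 1;25 32 0 0.06 1;25 32 0 0.06 1;25 32 0 0.06 1;25 32 0 0.06 1;25 32 0 0.06 1'; python3 -m inch '0 0 0 0 1;0 0 0 0 1;0 0 0 0 1'; python3 st.py
```

```text
time: 1.05
tool_pos: [0.3192, -0.2536, 0.4694]
tool_rot: [1.582, 1.57, -0.849]
contact_force: [0.6, 0.5, 0.5]
opening: 0.0918
time: 1.72
tool_pos: [0.5194, 0.0026, 0.4689]
tool_rot: [1.435, 1.57, -0.516]
contact_force: [0.9, -0.8, 0.3]
opening: 0.092
time: 1.97
tool_pos: [0.5184, 0.0005, 0.4684]
tool_rot: [-0.754, 1.57, -2.708]
contact_force: [-0.7, -0.4, -0.9]
opening: 0.0918
t 1.97 grasp [5.183e+02 5.000e-01 3.094e+02] x [-0.001 -0.    -1.   ] jaw ang -0.3828 q [-0.15  0.29  1.43 -0.    1.43  0.24] F [-0.74 -0.41 -0.91] T [-0.08 -0.03 -0.03] op 91.8
```

```bash
python3 -m inch '9 3 -30 0.02 1;0 0 -30 0 1;0 0 -30 0 1;0 0 -30 0 1;0 0 -20 0 1;0 0 -10 0 1;0 0 0 0 1;0 0 0 0 1'; python3 st.py
python3 - <<'E'
from h import *
crop(cam("top"),216,180,120,110,5,"pics/t3.png");crop(cam("side"),235,130,140,120,5,"pics/s3.png")
E
```

```text
time: 2.63
tool_pos: [0.5276, 0.0027, 0.3196]
tool_rot: [1.655, 1.57, -0.28]
contact_force: [0.4, -0.4, -0.3]
opening: 0.0916
t 2.63 grasp [527.8   2.7 160.6] x [ 0.001 -0.    -1.   ] jaw ang -0.3645 q [-0.14  0.43  1.64 -0.    1.07  0.22] F [ 0.36 -0.38 -0.25] T [-0.   -0.11  0.01] op 91.6
```

View pics/s3.png

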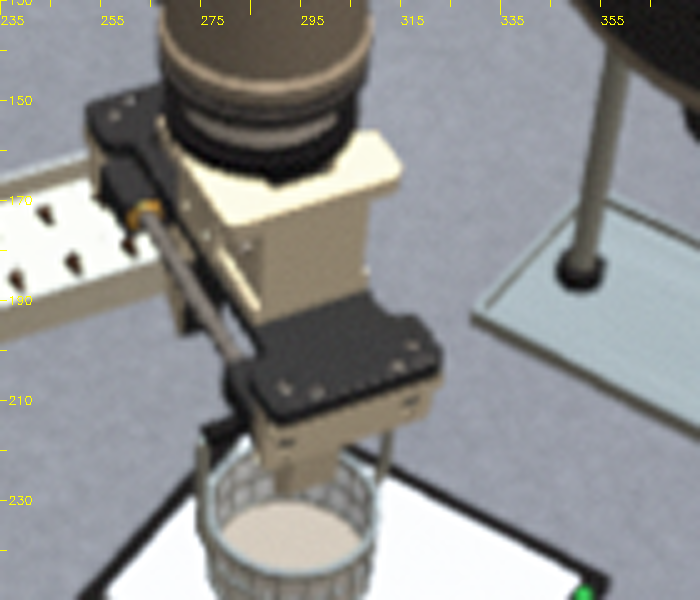

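View pics/t3.png

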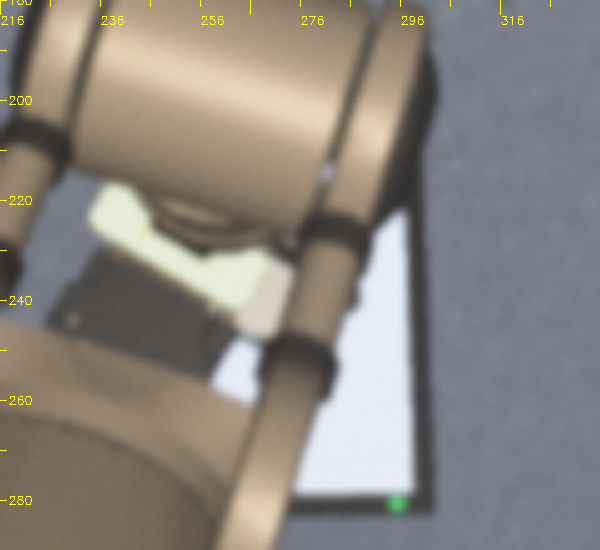

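```bash
python3 -m inch '0 0 -15 0 1;0 0 -16 0 1;0 0 0 0 1;0 0 0 0 0;0 0 0 0 0;0 0 0 0 0;0 0 0 0 0;0 0 0 0 0' 40; python3 -m inch '0 0 0 0 0;0 0 0 0 0;0 0 0 0 0;0 0 0 0 0;0 0 0 0 0;0 0 0 0 0;0 0 0 0 0;0 0 0 0 0';python3 st.py
```

```text
time: 3.4
tool_pos: [0.5277, 0.0036, 0.2884]
tool_rot: [1.738, 1.569, -0.196]
contact_force: [0.1, 0.3, 0.3]
opening: 0.063
time: 4.07
tool_pos: [0.5276, 0.0035, 0.2877]
tool_rot: [1.692, 1.571, -0.242]
contact_force: [1.8, 0.5, 0.9]
opening: 0.0098
t 4.07 grasp [527.7   3.5 128.7] x [ 0. -0. -1.] jaw ang -0.363 q [-0.14  0.47  1.68 -0.    0.99  0.22] F [1.8  0.45 0.95] T [-0.08 -0.21 -0.02] op 9.8
```

```bash
python3 -m inch '0 0 0 0 0;0 0 5 0 0;0 0 10 0 0;0 0 20 0 0;0 0 25 0 0;0 0 25 0 0;0 0 10 0 0;0 0 0 0 0';python3 st.py
python3 - <<'E'
from h import *
crop(cam("top"),216,180,120,110,5,"pics/t4.png");crop(cam("side"),235,130,140,120,5,"pics/s4.png")
E
```

```text
time: 4.73
tool_pos: [0.528, 0.0036, 0.3858]
tool_rot: [1.798, 1.565, -0.135]
contact_force: [0.3, 0.2, -0.5]
opening: 0.0083
t 4.73 grasp [528.9   3.4 226.8] x [ 0.006 -0.001 -1.   ] jaw ang -0.363 q [-0.14  0.36  1.55  0.    1.22  0.22] F [ 0.3   0.23 -0.51] T [-0.04 -0.11  0.06] op 8.3
```

View pics/s4.png

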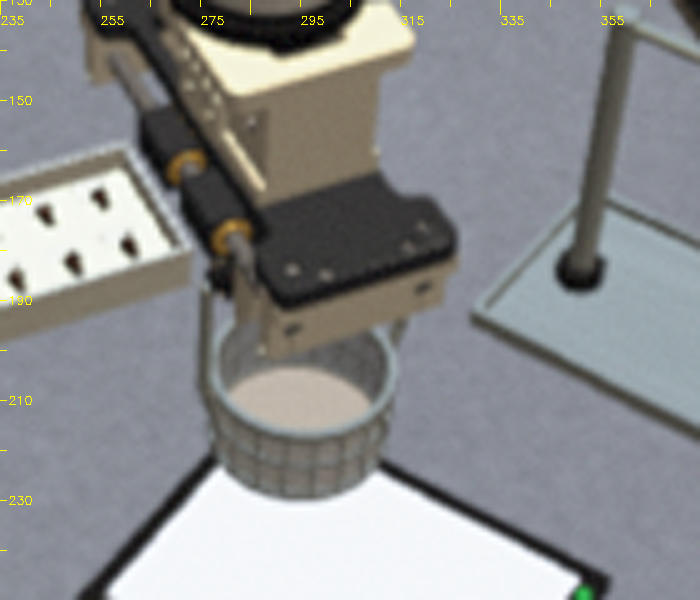

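```bash
python3 -m inch '-15 -10 0 0.05 0;-25 -20 0 0.06 0;-30 -20 0 0.06 0;-30 -20 0 0.06 0;-30 -20 0 0.06 0;-20 -25 0 0.06 0;0 -30 0 0.06 0;0 -30 0 0.06 0';python3 -m inch '-2 -30 0 0.03 0;0 -30 0 0 0;0 -25 0 0 0;0 -17 0 0 0;0 0 0 0 0;0 0 0 0 0;0 0 0 0 0'; python3 st.py
python3 - <<'E'
from h import *
crop(cam("top"),300,180,160,120,5,"pics/t5.png");crop(cam("side"),330,110,160,120,5,"pics/s5.png")
E
```

```text
time: 5.5
tool_pos: [0.376, -0.172, 0.3816]
tool_rot: [-2.332, 1.568, 2.491]
contact_force: [0.4, 0.1, -1.7]
opening: 0.0084
time: 6.08
tool_pos: [0.3753, -0.2728, 0.3815]
tool_rot: [-2.611, 1.568, 2.239]
contact_force: [-0.6, 0.7, -1.1]
opening: 0.0088
t 6.08 grasp [ 375.  -272.4  222.5] x [-0.002  0.003 -1.   ] jaw ang 0.1369 q [-0.79  0.25  1.72  0.    1.17 -0.93] F [-0.65  0.73 -1.13] T [ 0.05 -0.14 -0.  ] op 8.8
```

View pics/s5.png

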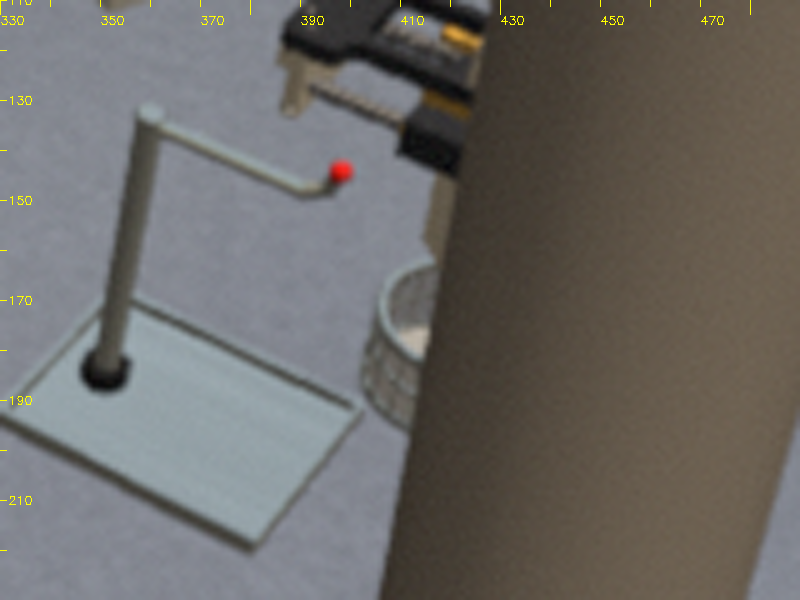

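View pics/t5.png

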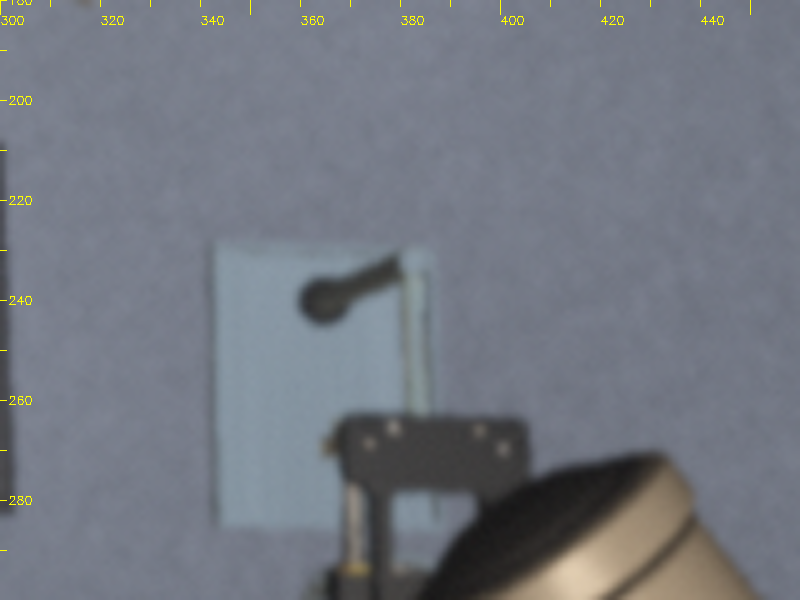

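```bash
python3 -m inch '12 2 0 0 0;16 2 0 0 0;16 2 0 0 0;10 1 0 0 0;0 0 0 0 0;0 0 0 0 0;0 0 0 0 0'; python3 st.py
python3 - <<'E'
from h import *
crop(cam("top"),320,200,130,100,6,"pics/t6.png");crop(cam("side"),340,110,130,100,6,"pics/s6.png")
E
```

```text
time: 6.77
tool_pos: [0.4293, -0.2661, 0.3826]
tool_rot: [-2.157, 1.57, 2.693]
contact_force: [-0.7, -0.0, -0.2]
opening: 0.0086
t 6.77 grasp [ 429.2 -266.   223.6] x [-0.001  0.    -1.   ] jaw ang 0.1376 q [-0.71  0.33  1.61 -0.    1.2  -0.84] F [-0.73 -0.03 -0.15] T [ 0.04 -0.16 -0.02] op 8.6
```

View pics/s6.png

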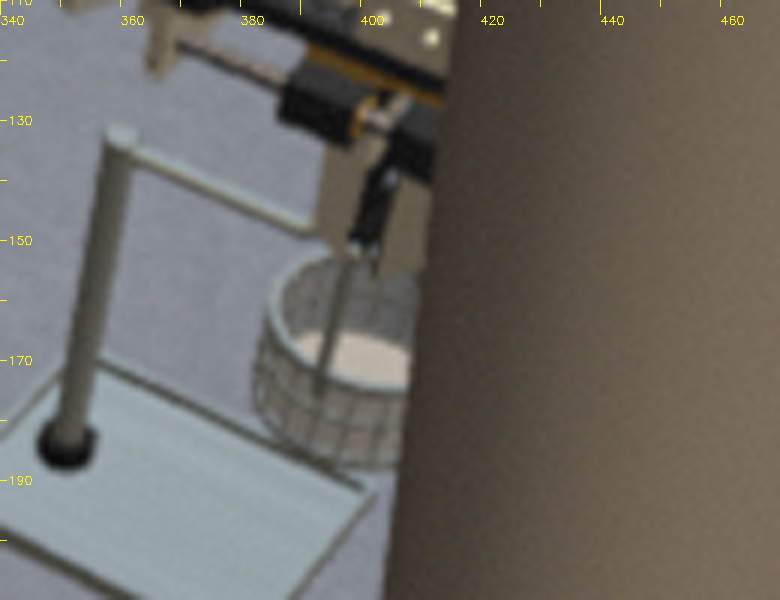

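View pics/t6.png

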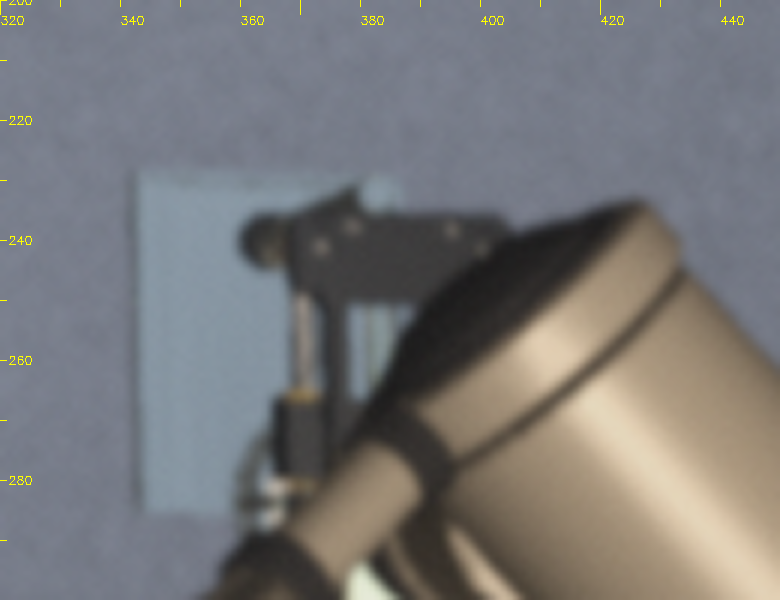

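```bash
python3 - <<'E'
from h import *
s=cam("side")
g=np.array([.4292,-.266,.2236]);w=np.array([np.cos(1.708),np.sin(1.708),0])
m=g-.028*w
for n,p in dict(g=g,L=m+.047*w,R=m-.047*w,mid=m,rimc=m-[0,0,.069],bot=m-[0,0,.115],tip=[.4528,-.2922,.198]).items(): print(n,proj(s,p).round(1))
for a in(0,90,180,270):
  f=a*np.pi/180+.137; print(a,proj(s,m+.041*np.array([np.cos(f),np.sin(f),0])-[0,0,.069]).round(1))
E
```

```text
g [403.  146.3]
L [398.9 150.8]
R [418.2 129.1]
mid [408.8 139.7]
rimc [402.5 162.5]
bot [398.6 176.7]
tip [398.7 144.6]
0 [386.6 155.3]
90 [394.1 172.2]
180 [418.8 170. ]
270 [410.5 153.2]
```

```bash
python3 -m inch '8 1 0 0 0;10 1 0 0 0;12 1.5 0 0 0;12 1.5 0 0 0;10 1 0 0 0;4 0.5 0 0 0;0 0 0 0 0;0 0 0 0 0'; python3 st.py
python3 - <<'E'
from h import *
crop(cam("top"),320,200,130,100,6,"pics/t7.png");crop(cam("side"),340,110,130,100,6,"pics/s7.png")
E
```

```text
time: 7.58
tool_pos: [0.4857, -0.2598, 0.3825]
tool_rot: [-2.15, 1.57, 2.7]
contact_force: [-1.1, -0.5, -0.6]
opening: 0.0084
t 7.58 grasp [ 485.6 -259.8  223.5] x [-0.001  0.    -1.   ] jaw ang 0.1375 q [-0.63  0.41  1.49 -0.    1.25 -0.77] F [-1.07 -0.52 -0.59] T [ 0.01 -0.12  0.02] op 8.4
```

View pics/s7.png

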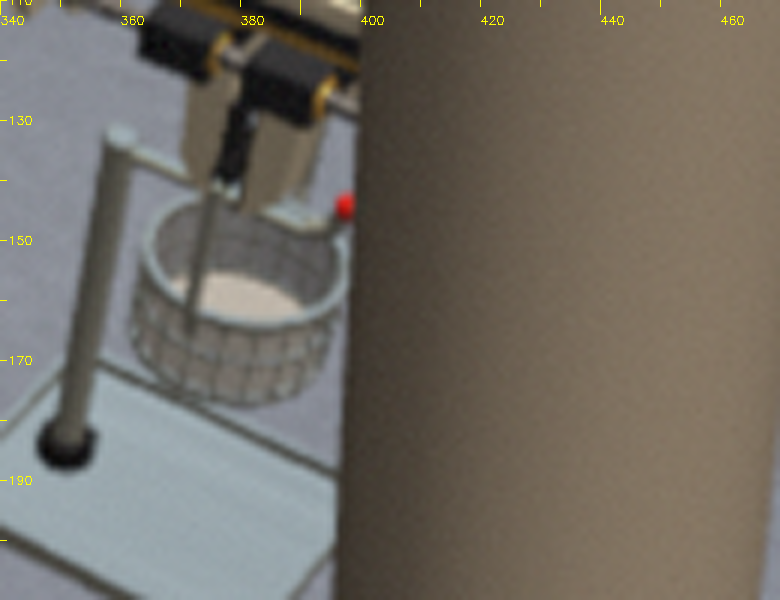

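```bash
python3 -m inch '0 0 -8 0 0;0 0 -10 0 0;0 0 -8 0 0;0 0 -4 0 0;0 0 -2 0 0;0 0 0 0 0;0 0 0 0 0;0 0 0 0 0'; python3 st.py;python3 -m inch '0 0 -2 0 0;0 0 -1 0 0;0 0 0 0 0;0 0 0 0 0'; python3 st.py
```

```text
time: 8.35
tool_pos: [0.4857, -0.26, 0.3511]
tool_rot: [0.895, 1.57, -0.539]
contact_force: [0.0, -0.5, -1.3]
opening: 0.0085
t 8.35 grasp [ 485.8 -260.1  192.1] x [ 0.001 -0.    -1.   ] jaw ang 0.137 q [-0.63  0.44  1.53  0.    1.17 -0.77] F [ 0.   -0.51 -1.31] T [ 0.08 -0.13  0.03] op 8.5
time: 8.68
tool_pos: [0.4856, -0.2599, 0.3477]
tool_rot: [3.093, 1.571, 1.659]
contact_force: [-0.3, 0.2, -1.6]
opening: 0.0083
t 8.68 grasp [ 485.6 -259.9  188.7] x [-0.  0. -1.] jaw ang 0.137 q [-0.63  0.44  1.54  0.    1.16 -0.77] F [-0.28  0.22 -1.63] T [ 0.01 -0.12  0.05] op 8.3
```

Lower in 1 mm steps until contact shows.

```bash
python3 -m inch '0 0 -1 0 0;0 0 0 0 0;0 0 0 0 0'; python3 st.py;python3 -m inch '0 0 -1 0 0;0 0 0 0 0;0 0 0 0 0'; python3 st.py
python3 - <<'E'
from h import *
crop(cam("side"),340,110,130,100,6,"pics/s8.png")
E
```

```text
time: 8.93
tool_pos: [0.4856, -0.26, 0.3469]
tool_rot: [0.858, 1.57, -0.575]
contact_force: [-0.0, -0.5, -0.8]
opening: 0.0086
t 8.93 grasp [ 485.7 -260.   187.9] x [ 0. -0. -1.] jaw ang 0.1371 q [-0.63  0.44  1.54  0.    1.16 -0.77] F [-0.05 -0.46 -0.85] T [-0.02 -0.15  0.03] op 8.6
time: 9.18
tool_pos: [0.4856, -0.2599, 0.3463]
tool_rot: [0.861, 1.57, -0.573]
contact_force: [-0.2, 0.9, 4.8]
opening: 0.0087
t 9.18 grasp [ 485.8 -260.   187.3] x [ 0.001 -0.001 -1.   ] jaw ang 0.1371 q [-0.63  0.44  1.54  0.    1.16 -0.77] F [-0.15  0.87  4.81] T [ 0.05 -0.05 -0.04] op 8.7
```

View pics/s8.png

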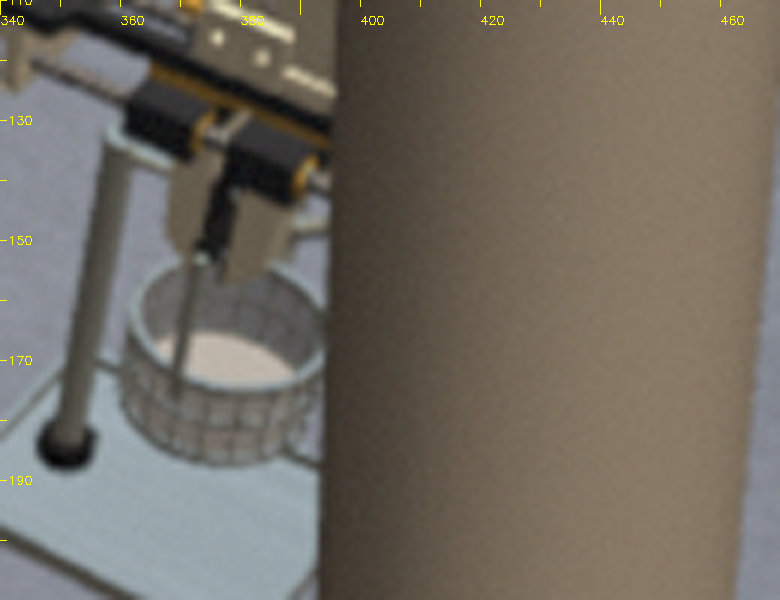

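```bash
python3 -m inch '0 0 0 0 0.2;0 0 0 0 0.3;0 0 0 0 0.4;0 0 0 0 0.4;0 0 0 0 0.4;0 0 0 0 0.4;0 0 0 0 0.4'; python3 st.py;python3 -m inch '0 0 8 0 0.4;0 0 15 0 0.4;0 0 25 0 0.4;0 0 30 0 0.4;0 0 0 0 0.4'; python3 st.py
python3 - <<'E'
from h import *
crop(cam("side"),340,110,130,100,6,"pics/s9.png")
crop(cam("top"),320,200,130,100,6,"pics/t9.png")
E
```

```text
time: 9.82
tool_pos: [0.4856, -0.2599, 0.3457]
tool_rot: [-2.727, 1.571, 2.123]
contact_force: [-0.6, 0.1, 1.3]
opening: 0.0366
t 9.82 grasp [ 485.6 -259.9  186.7] x [-0.  0. -1.] jaw ang 0.137 q [-0.63  0.44  1.54  0.    1.16 -0.77] F [-0.6   0.14  1.29] T [-0.05 -0.12  0.04] op 36.6
time: 10.23
tool_pos: [0.4861, -0.2603, 0.4302]
tool_rot: [0.81, 1.56, -0.623]
contact_force: [-0.5, -0.8, 1.2]
opening: 0.0366
t 10.23 grasp [ 487.5 -261.3  271.2] x [ 0.009 -0.006 -1.   ] jaw ang 0.1371 q [-0.63  0.37  1.41  0.    1.35 -0.77] F [-0.48 -0.85  1.18] T [-0.04 -0.1  -0.04] op 36.6
```

View pics/s9.png

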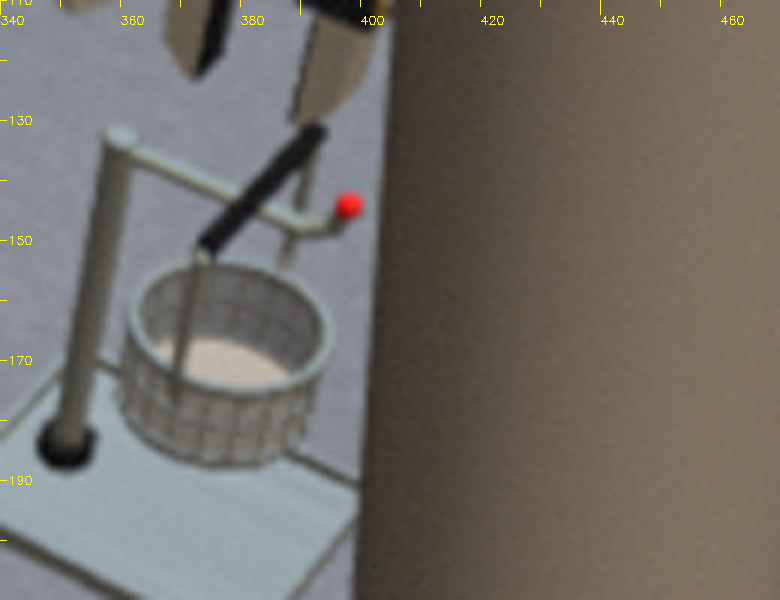

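```bash
python3 -m inch '0 20 0 0.08 0.4;0 34 0 0.09 0.4;0 36 0 0.09 0.4;0 36 0 0.09 0.4;0 36 0 0.09 0.4;0 36 0 0.09 0.4;0 36 0 0.09 0.4;0 36 0 0.09 0.4'
python3 -m inch '3 36 0 0.09 0.4;4 36 0 0.09 0.4;4 36 0 0.09 0.4;4 36 0 0.09 0.4;4 36 0 0.09 0.4;4 36 0 0.09 0.4;4 30 -10 0.09 0.38;0 18 -10 0.09 0.38'
python3 -m inch '0 10 -20 0.02 0.38;0 0 -20 0 0.38;0 0 0 0 0.38;0 0 0 0 0.38'; python3 st.py
```

```text
time: 11.0
tool_pos: [0.485, 0.0118, 0.4228]
tool_rot: [-2.603, 1.569, 2.961]
contact_force: [0.7, -0.2, 0.4]
opening: 0.0367
time: 11.67
tool_pos: [0.5124, 0.2771, 0.4025]
tool_rot: [2.265, 1.57, 2.268]
contact_force: [-0.2, -0.2, -0.2]
opening: 0.0352
time: 12.0
tool_pos: [0.5123, 0.284, 0.3622]
tool_rot: [-2.768, 1.567, -2.751]
contact_force: [0.5, 0.1, -0.2]
opening: 0.0346
t 12.0 grasp [511.6 283.7 203.2] x [-0.004 -0.002 -1.   ] jaw ang 1.5871 q [ 0.38  0.49  1.41 -0.    1.24 -1.21] F [ 0.54  0.1  -0.16] T [ 0.07 -0.12  0.05] op 34.6
```

```bash
python3 -m inch '3 1 -20 0 0.38;0 0 -20 0 0.38;0 0 -10 0 0.38;0 0 0 0 0.38;0 0 0 0 0.38'; python3 st.py
python3 - <<'E'
from h import *
crop(cam("side"),130,225,130,100,6,"pics/s10.png")
crop(cam("top"),100,160,120,90,6,"pics/t10.png")
E
```

```text
time: 12.42
tool_pos: [0.5159, 0.2848, 0.3145]
tool_rot: [0.506, 1.57, 0.522]
contact_force: [-0.2, 0.5, 0.8]
opening: 0.0352
t 12.42 grasp [515.9 284.8 155.5] x [ 0.  0. -1.] jaw ang 1.5864 q [ 0.37  0.54  1.47  0.    1.13 -1.21] F [-0.16  0.5   0.8 ] T [ 0.11 -0.13 -0.03] op 35.2
```

View pics/s10.png

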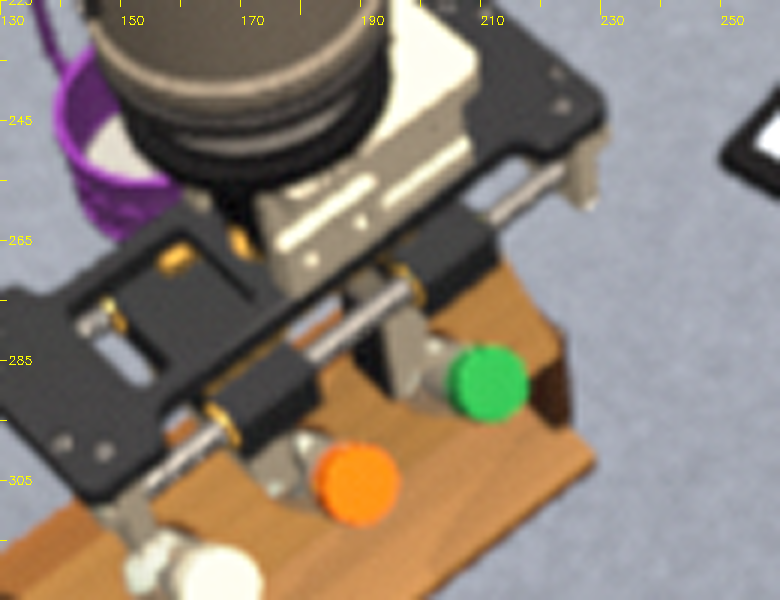

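View pics/t10.png

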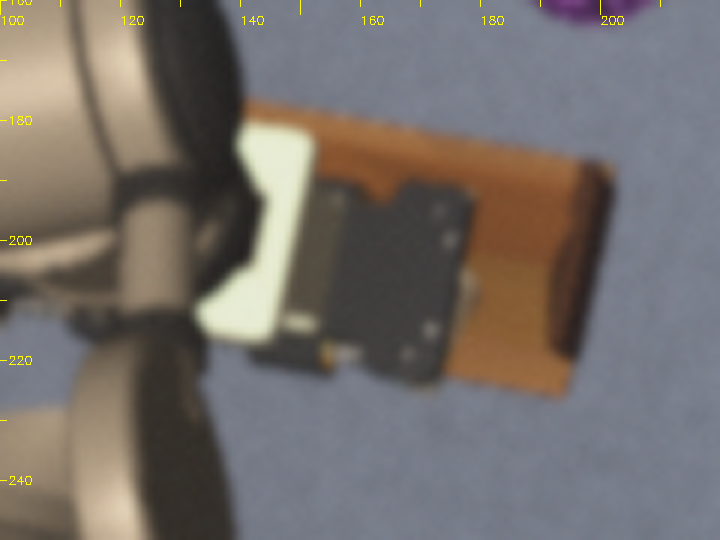

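```bash
python3 - <<'E'
from h import *
s=cam("side")
g=np.array([.5159,.2848,.1555])
for dy in(-.0365,-.0175,.0175,.0365):
  for dx in (-.0095,.0095): print(dy,dx,proj(s,g+[dx,dy,-.019]).round(1))
print(proj(s,[.5013,.2845,.116]))
E
```

```text
-0.0365 -0.0095 [202.5 286.1]
-0.0365 0.0095 [196.2 280.1]
-0.0175 -0.0095 [194.7 292.1]
-0.0175 0.0095 [188.4 285.9]
0.0175 -0.0095 [179.9 303.4]
0.0175 0.0095 [173.7 297. ]
0.0365 -0.0095 [171.7 309.8]
0.0365 0.0095 [165.4 303.2]
[190.33130576 305.13328792]
```

```bash
python3 -m inch '-1 0 -10 0 0.38;0 0 -12 0 0.38;0 0 -12 0 0.38;0 0 -10 0 0.38;0 0 -4 0 0.38;0 0 0 0 0.38;0 0 0 0 0.38'; python3 st.py; python3 -m inch '0 0 0 0 0;0 0 0 0 0;0 0 0 0 0;0 0 0 0 0;0 0 0 0 0;0 0 0 0 0' 20; python3 st.py
python3 - <<'E'
from h import *
crop(cam("side"),130,225,130,100,6,"pics/s11.png")
E
```

```text
time: 13.15
tool_pos: [0.5147, 0.2851, 0.2658]
tool_rot: [0.728, 1.571, 0.744]
contact_force: [0.1, 0.4, 0.4]
opening: 0.0347
t 13.15 grasp [514.7 285.1 106.8] x [ 0.  0. -1.] jaw ang 1.587 q [ 0.38  0.59  1.52  0.    1.03 -1.21] F [0.11 0.44 0.37] T [ 0.08 -0.09  0.01] op 34.7
time: 13.65
tool_pos: [0.5147, 0.2851, 0.2664]
tool_rot: [0.431, 1.57, 0.447]
contact_force: [-0.7, 0.7, 4.7]
opening: 0.0244
t 13.65 grasp [514.9 285.2 107.4] x [ 0.001  0.    -1.   ] jaw ang 1.5869 q [ 0.38  0.59  1.52  0.    1.03 -1.21] F [-0.66  0.71  4.74] T [-0.04 -0.09 -0.06] op 24.4
```

View pics/s11.png

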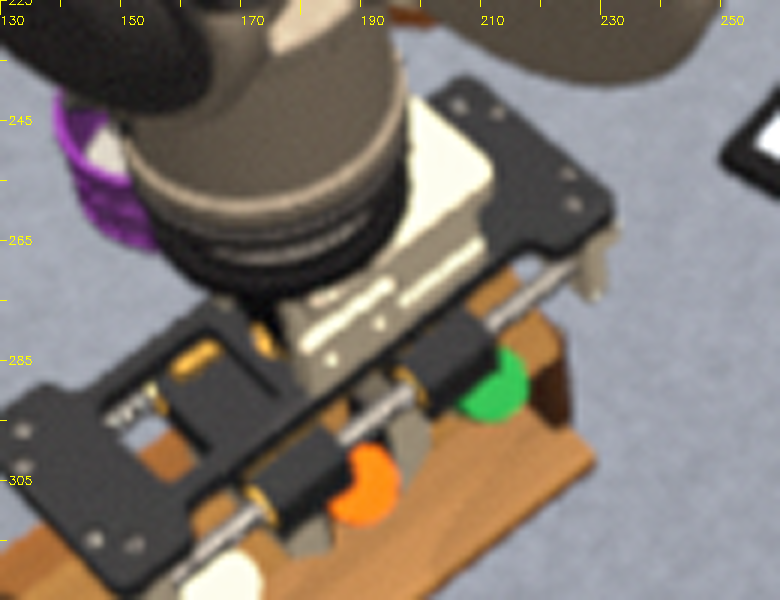

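```bash
python3 -m inch '-2 0 2 0 0;-4 0 4 0 0;-5 0 5 0 0;0 0 0 0 0' 25; python3 st.py; python3 -m inch '-6 0 6 0 0;-6 0 6 0 0;-6 -0.5 6 0 0;-6 0 6 0 0;-6 0 6 0 0;-6 -0.5 6 0 0;-6 0 6 0 0;0 0 0 0 0'; python3 st.py
python3 - <<'E'
from h import *
crop(cam("side"),130,225,130,100,6,"pics/s12.png")
crop(cam("top"),100,160,120,90,6,"pics/t12.png")
E
```

```text
time: 14.03
tool_pos: [0.5029, 0.2852, 0.2778]
tool_rot: [0.547, 1.57, 0.564]
contact_force: [1.1, 0.2, 2.3]
opening: 0.024
t 14.03 grasp [503.1 285.3 118.8] x [ 0.001  0.    -1.   ] jaw ang 1.5873 q [ 0.38  0.56  1.54  0.    1.04 -1.2 ] F [1.06 0.2  2.29] T [ 0.08 -0.37 -0.02] op 24.0
time: 14.7
tool_pos: [0.4604, 0.2842, 0.32]
tool_rot: [1.357, 1.57, 1.374]
contact_force: [0.4, 0.2, -1.3]
opening: 0.0243
t 14.7 grasp [460.4 284.3 161. ] x [ 0.  0. -1.] jaw ang 1.5876 q [ 0.41  0.45  1.6   0.    1.09 -1.18] F [ 0.38  0.21 -1.27] T [ 0.12 -0.12 -0.02] op 24.3
```

View pics/s12.png

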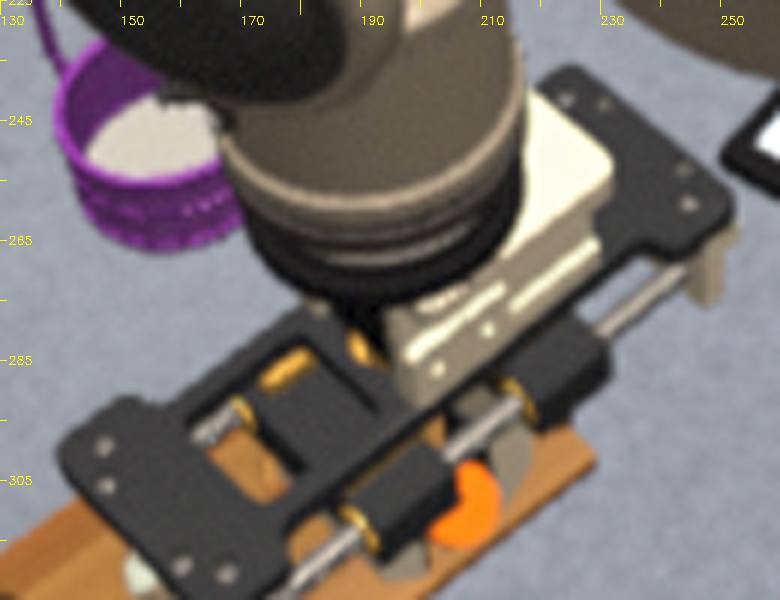

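View pics/t12.png

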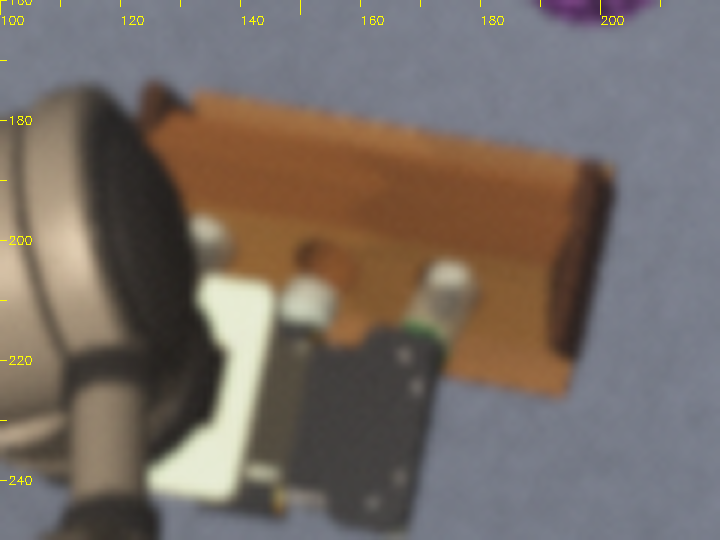

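```bash
python3 -m inch '-10 0 10 0 0;-15 0 20 0 0;-15 0 25 0 0;-10 -5 15 0.02 0;-10 -20 0 0.02 0;-5 -30 0 0.02 0;-5 -35 0 0.02 0;-5 -35 0 0.02 0'
python3 -m inch '-5 -35 0 0.02 0;-2 -35 0 0.02 0;0 -35 0 0.02 0;0 -35 0 0 0;0 -35 0 0 0;0 -25 0 0 0;0 -14 0 0 0;0 0 0 0 0';python3 -m inch '0 0 0 0 0;0 0 0 0 0'; python3 st.py
python3 - <<'E'
from h import *
crop(cam("side"),220,130,150,115,5,"pics/s13.png")
crop(cam("top"),200,190,150,115,5,"pics/t13.png")
E
```

```text
time: 15.47
tool_pos: [0.386, 0.1581, 0.3884]
tool_rot: [-3.065, 1.57, -2.946]
contact_force: [0.5, -1.6, -0.4]
opening: 0.0248
time: 16.13
tool_pos: [0.3798, -0.0573, 0.3885]
tool_rot: [-2.391, 1.57, -2.218]
contact_force: [-0.3, -0.2, -0.1]
opening: 0.0243
time: 16.3
tool_pos: [0.3796, -0.0545, 0.3885]
tool_rot: [2.164, 1.57, 2.34]
contact_force: [-0.6, -0.4, -0.6]
opening: 0.0247
t 16.3 grasp [379.5 -54.4 229.5] x [-0.001  0.001 -1.   ] jaw ang 1.7468 q [-0.34  0.1   1.9   0.    1.15 -2.09] F [-0.61 -0.38 -0.63] T [ 0.09 -0.13  0.03] op 24.7
```

View pics/s13.png

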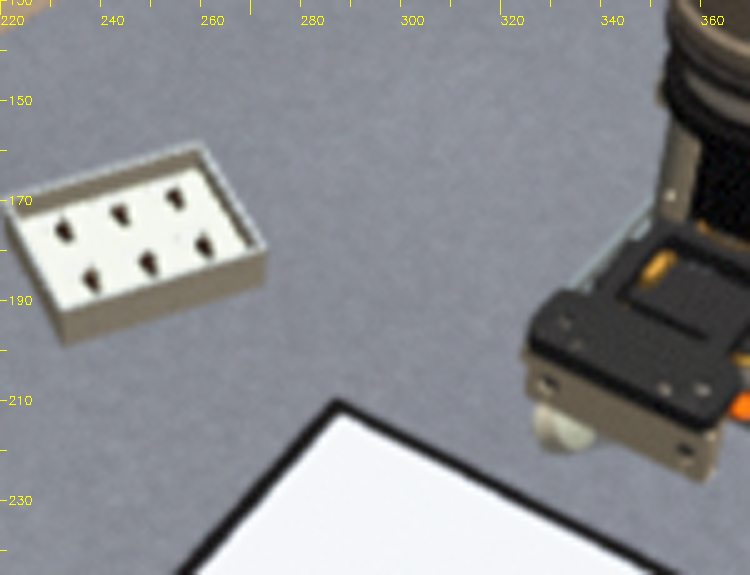

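View pics/t13.png

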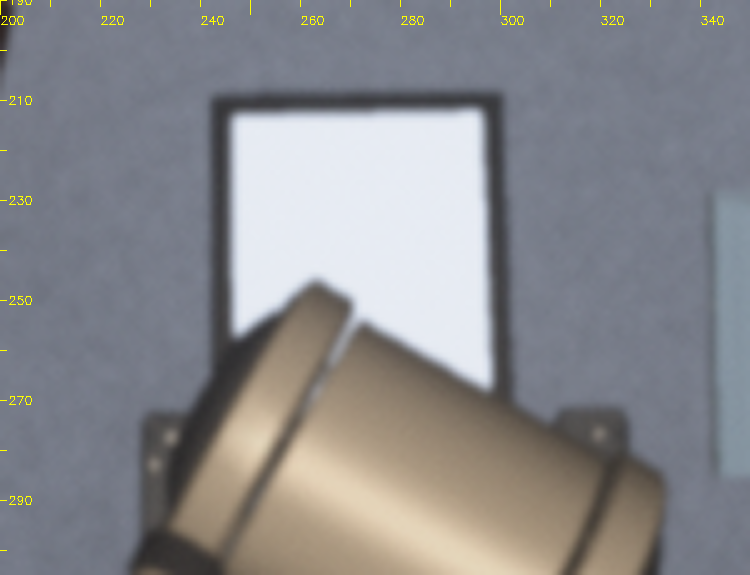

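```bash
python3 - <<'E'
from h import *
s=cam("side")
g=np.array([.3795,-.0544,.2255])
for a in(30,45,60,80):
  r=np.radians(a);print(a,proj(s,g+.09*np.array([np.cos(r)*.984,np.cos(r)*.178,-np.sin(r)])).round(1),proj(s,g-.018*np.array([np.cos(r)*.984,np.cos(r)*.178,-np.sin(r)])).round(1))
E
python3 -m inch '-1 0 -30 0 0;0 0 -35 0 0;0 0 -35 0 0;0 0 -20 0 0;0 0 -9 0 0;0 0 0 0 0;0 0 0 0 0' 15; python3 st.py
```

```text
30 [324.3 206.1] [369.1 208.2]
45 [329.4 215.1] [368.1 206.3]
60 [336.5 223.5] [366.5 204.4]
80 [348.3 233.1] [363.9 202.4]
time: 17.03
tool_pos: [0.3787, -0.0544, 0.2597]
tool_rot: [2.508, 1.57, 2.685]
contact_force: [0.0, 0.4, -0.3]
opening: 0.0246
t 17.03 grasp [378.6 -54.4 100.7] x [-0.001  0.    -1.   ] jaw ang 1.7482 q [-0.34  0.3   2.09  0.    0.76 -2.09] F [ 0.04  0.36 -0.31] T [ 0.12 -0.15  0.  ] op 24.6
```

```bash
python3 -m inch '0 0 -5 0 0;0 0 -4 0 0;0 0 -3 0 0;0 0 -3 0 0;0 0 0 0 0' 12; python3 st.py;python3 -m inch '0 0 -3 0 0;0 0 -3 0 0;0 0 -3 0 0;0 0 -3 0 0;0 0 0 0 0' 12; python3 st.py
python3 - <<'E'
from h import *
crop(cam("side"),250,180,150,115,5,"pics/s14.png")
E
```

```text
time: 17.45
tool_pos: [0.3786, -0.0549, 0.2447]
tool_rot: [-0.14, 1.57, 0.036]
contact_force: [1.0, 1.0, 1.3]
opening: 0.0243
t 17.45 grasp [378.6 -54.9  85.7] x [ 0.  0. -1.] jaw ang 1.7469 q [-0.35  0.33  2.1   0.    0.71 -2.09] F [1.04 1.04 1.29] T [ 0.25 -0.36  0.05] op 24.3
time: 17.87
tool_pos: [0.3787, -0.0549, 0.2322]
tool_rot: [1.26, 1.571, 1.436]
contact_force: [0.2, 0.0, 1.2]
opening: 0.0246
t 17.87 grasp [378.7 -54.9  73.2] x [ 0.  0. -1.] jaw ang 1.7468 q [-0.35  0.35  2.12  0.    0.67 -2.09] F [0.19 0.02 1.21] T [ 0.19 -0.26  0.02] op 24.6
```

View pics/s14.png

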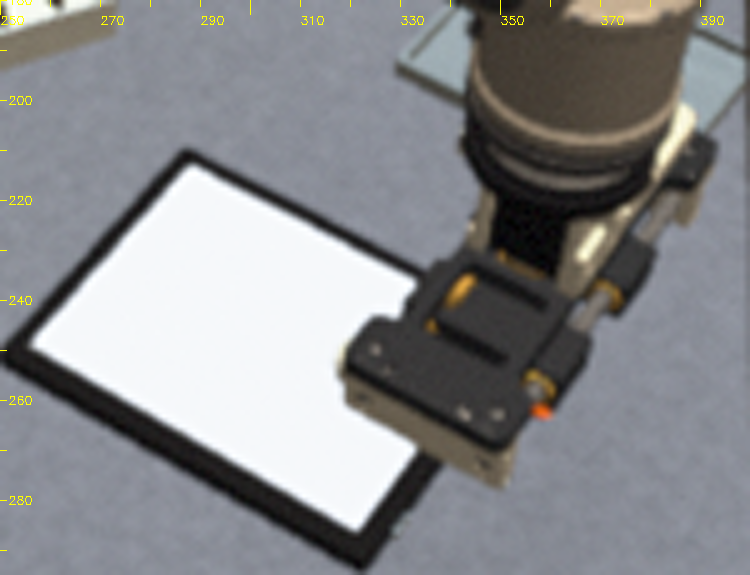

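```bash
python3 -m inch '0 0 -5 0 0;0 0 -5 0 0;0 0 -5 0 0;0 0 -5 0 0;0 0 -5 0 0;0 0 -5 0 0;0 0 -4 0 0;0 0 0 0 0' 12; python3 st.py;python3 -m inch '0 0 -2 0 0;0 0 -2 0 0;0 0 0 0 0' 12; python3 st.py
```

```text
time: 18.58
tool_pos: [0.3786, -0.0549, 0.198]
tool_rot: [2.454, 1.57, 2.631]
contact_force: [-0.8, -0.1, 0.7]
opening: 0.0247
t 18.58 grasp [378.4 -54.8  39. ] x [-0.001  0.    -1.   ] jaw ang 1.7469 q [-0.35  0.43  2.15  0.    0.57 -2.09] F [-0.78 -0.11  0.68] T [ 0.13 -0.21 -0.01] op 24.7
time: 18.83
tool_pos: [0.3786, -0.0549, 0.1946]
tool_rot: [0.287, 1.571, 0.463]
contact_force: [0.4, 0.5, 0.5]
opening: 0.0244
t 18.83 grasp [378.7 -54.9  35.6] x [ 0.  0. -1.] jaw ang 1.747 q [-0.35  0.44  2.15  0.    0.56 -2.09] F [0.37 0.51 0.55] T [ 0.19 -0.22  0.03] op 24.4
```

```bash
python3 -m inch '0 0 -2 0 0;0 0 -1 0 0;0 0 0 0 0' 12; python3 st.py;python3 -m inch '0 0 -1 0 0;0 0 -1 0 0;0 0 0 0 0' 12; python3 st.py;python3 -m inch '0 0 -1 0 0;0 0 0 0 0;0 0 0 0 0' 12; python3 st.py
python3 - <<'E'
from h import *
crop(cam("side"),250,180,150,115,5,"pics/s15.png")
crop(cam("top"),200,190,150,115,5,"pics/t15.png")
E
```

```text
time: 19.08
tool_pos: [0.3786, -0.0549, 0.1916]
tool_rot: [1.244, 1.571, 1.42]
contact_force: [-0.3, 0.1, 0.9]
opening: 0.0244
t 19.08 grasp [378.6 -54.9  32.6] x [ 0.  0. -1.] jaw ang 1.747 q [-0.35  0.44  2.15  0.    0.55 -2.09] F [-0.35  0.11  0.86] T [ 0.08 -0.15 -0.05] op 24.4
time: 19.33
tool_pos: [0.3784, -0.0549, 0.1897]
tool_rot: [2.632, 1.57, 2.808]
contact_force: [-2.2, -1.1, 3.1]
opening: 0.0247
t 19.33 grasp [378.3 -54.9  30.7] x [-0.  0. -1.] jaw ang 1.747 q [-0.35  0.45  2.15 -0.    0.54 -2.09] F [-2.16 -1.11  3.08] T [-0.04  0.08 -0.06] op 24.7
time: 19.58
tool_pos: [0.3784, -0.0549, 0.1887]
tool_rot: [2.52, 1.57, 2.696]
contact_force: [-2.7, -0.9, 3.0]
opening: 0.0244
t 19.58 grasp [378.4 -54.9  29.7] x [-0.  0. -1.] jaw ang 1.747 q [-0.35  0.45  2.15  0.    0.54 -2.09] F [-2.65 -0.89  2.95] T [-0.    0.22 -0.  ] op 24.4
```

View pics/s15.png

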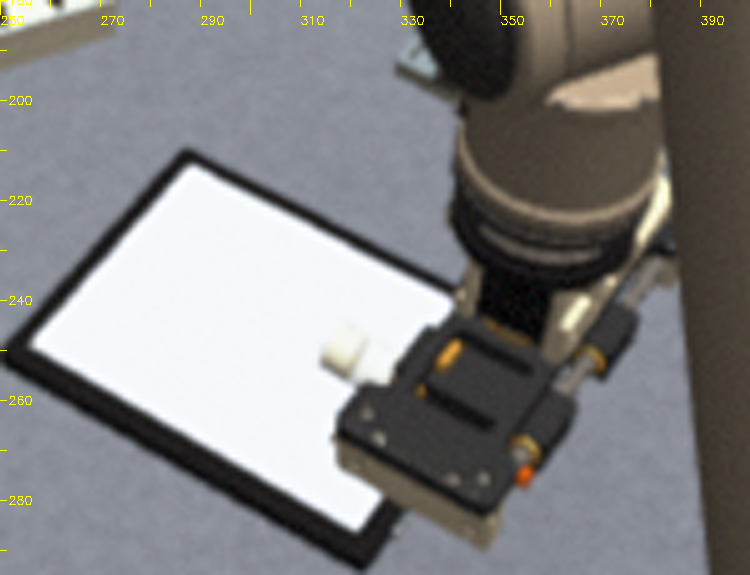

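View pics/t15.png

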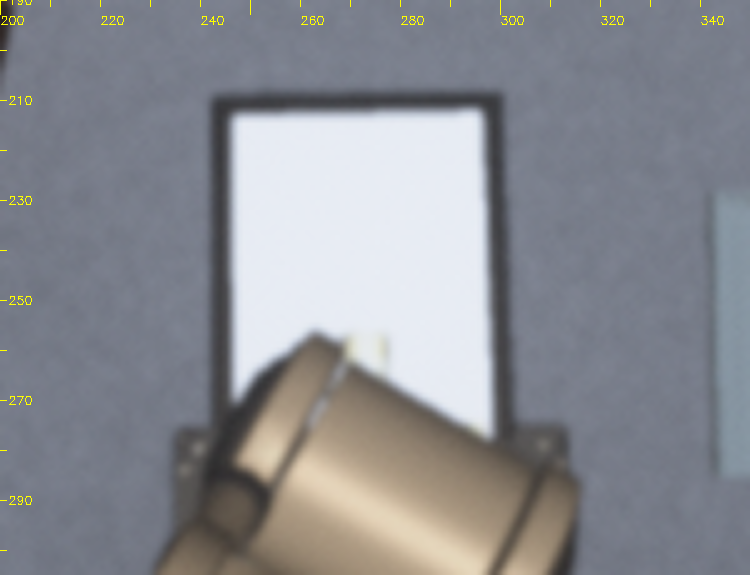

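```bash
python3 -m inch '0 0 0 0 0;0 0 0 0 0;0 0 0 0 0;0 0 1 0 0;0 0 2 0 0;0 0 4 0 0;0 0 8 0 0;0 0 0 0 0' 35; python3 st.py
python3 -m inch '6 1 8 0 0;10 2 15 0 0;14 3 15 0 0;14 2 15 0 0;14 2 10 0 0;12 2 8 0 0;6 1 3 0 0;2 1 0 0 0';python3 -m inch '0 0 0 0 0;0 0 0 0 0;0 0 0 0 0;0 0 0 0 0'; python3 st.py
python3 - <<'E'
from h import *
s=cam("side");t=cam("top")
crop(s,230,160,150,115,5,"pics/s16.png")
crop(t,200,190,150,115,5,"pics/t16.png")
g=np.array([.456,-.041,.114]);d=np.array([.984,.178,0])
for n,c in(("s",s),("t",t)):
  print(n,[proj(c,g+k*d).round(1).tolist() for k in(.09,-.018,.036)], [proj(c,g+.09*d+[0,0,z]).round(1).tolist() for z in(.0125,-.0125)])
E
```

```text
time: 20.35
tool_pos: [0.3791, -0.0551, 0.205]
tool_rot: [-0.473, 1.569, -0.297]
contact_force: [1.4, -0.4, -0.9]
opening: 0.0241
t 20.35 grasp [379.4 -55.2  46. ] x [ 0.002 -0.001 -1.   ] jaw ang 1.7471 q [-0.35  0.41  2.14  0.    0.59 -2.09] F [ 1.43 -0.38 -0.89] T [ 0.11 -0.17 -0.02] op 24.1
time: 21.02
tool_pos: [0.4574, -0.0409, 0.2784]
tool_rot: [-0.385, 1.568, -0.208]
contact_force: [0.3, -0.0, -0.5]
opening: 0.024
time: 21.35
tool_pos: [0.456, -0.041, 0.2773]
tool_rot: [2.673, 1.569, 2.849]
contact_force: [-0.4, 0.4, -0.4]
opening: 0.0243
t 21.35 grasp [455.8 -40.9 118.3] x [-0.001  0.    -1.   ] jaw ang 1.7467 q [-0.26  0.38  1.88  0.    0.89 -2.  ] F [-0.39  0.4  -0.45] T [ 0.11 -0.15  0.04] op 24.3
s [[287.0, 208.7], [328.9, 230.5], [307.6, 219.4]] [[287.2, 205.0], [286.8, 212.4]]
t [[272.8, 219.5], [273.5, 263.6], [273.2, 241.3]] [[272.9, 218.8], [272.7, 220.3]]
```

View pics/s16.png

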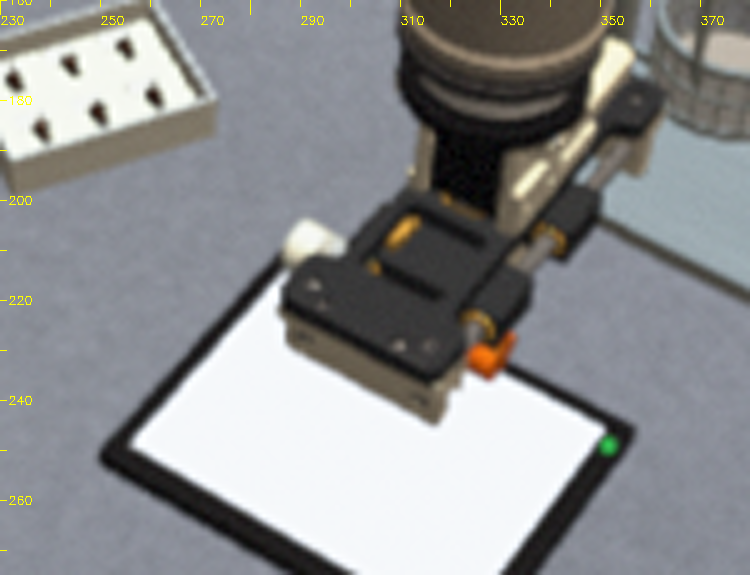

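View pics/t16.png

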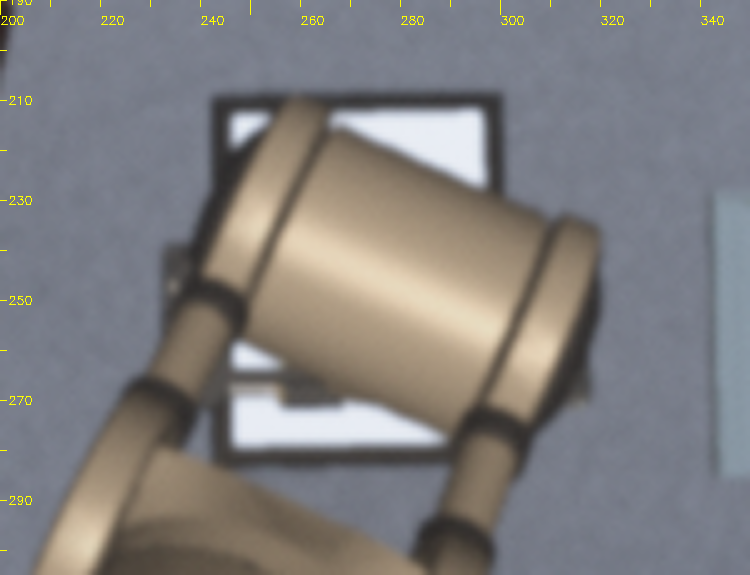

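```bash
python3 - <<'E'
from h import *
s=cam("side")
im=s["color"].copy()
g=np.array([.4558,-.0409,.1145])
big=cv2.resize(im[195:250,275:345,::-1],None,fx=10,fy=10,interpolation=cv2.INTER_CUBIC)
for a,col in((0,(0,255,0)),(8,(255,0,0)),(-8,(0,0,255))):
  r=np.radians(a);d=np.array([np.cos(r)*.9845,np.cos(r)*.1754,-np.sin(r)]);n=np.array([-.1754,.9845,0]);b=np.cross(d,n)
  for k in(.09,-.018):
    P=np.array([(proj(s,g+k*d+.0125*(np.cos(q)*n+np.sin(q)*b))-[275,195])*10+5 for q in np.linspace(0,6.283,40)],int)
    cv2.polylines(big,[P],True,col,1)
cv2.imwrite("pics/s17.png",big)
crop(s,320,100,140,115,5,"pics/s18.png"); crop(s,110,250,130,100,6,"pics/s19.png")
E
```

```text
(no output)
```

View pics/s17.png

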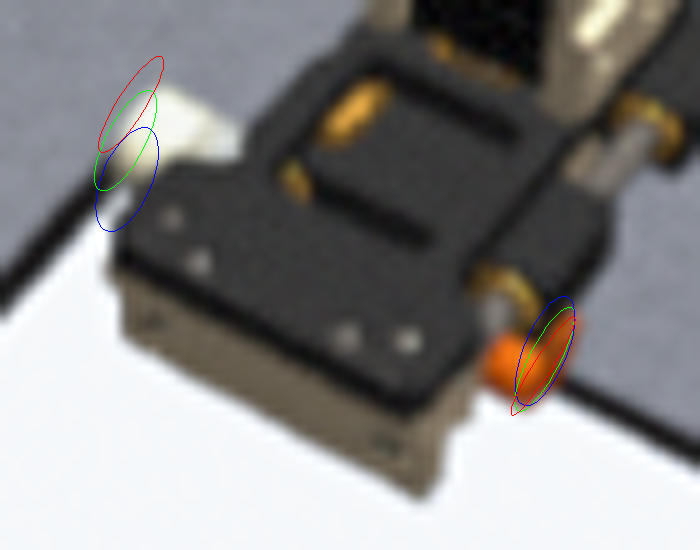

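View pics/s18.png

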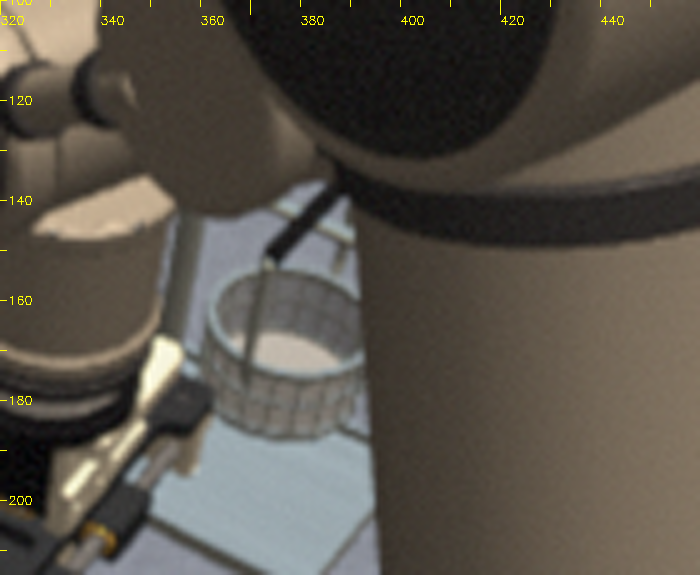

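View pics/s19.png

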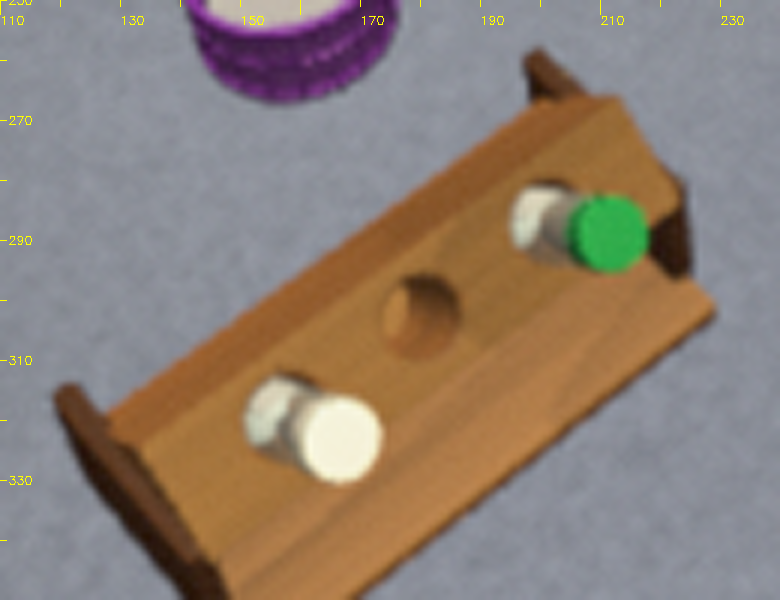

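```bash
python3 -m inch '0 0 0 0 0;0 0 0 0 0;0 0 0 0 0;0 0 0 0 0;0 0 0 0 0;0 0 0 0 0'; python3 st.py
python3 - <<'E'
from h import *
s=cam("side");cv2.imwrite("pics/s20.png",s["color"][:,:,::-1])
E
```

```text
time: 22.0
tool_pos: [0.4566, -0.0409, 0.2777]
tool_rot: [1.136, 1.571, 1.312]
contact_force: [0.3, 0.2, -0.8]
opening: 0.0238
t 22.0 grasp [456.6 -40.9 118.7] x [ 0.  0. -1.] jaw ang 1.747 q [-0.26  0.38  1.88  0.    0.89 -2.  ] F [ 0.35  0.16 -0.79] T [ 0.08 -0.09  0.06] op 23.8
```

View pics/s20.png

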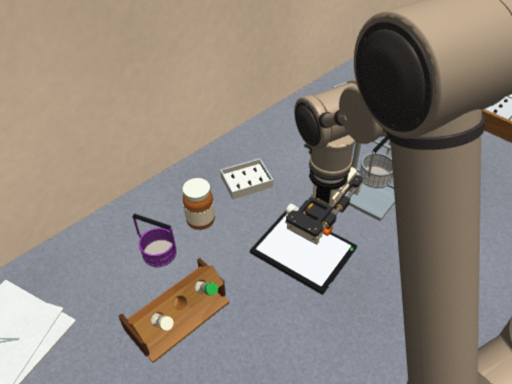

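All in place: jar at (198,203) and tray at (246,178) are unmoved, the basket hangs at (377,165), and the vial is held over the plate.

```bash
python3 -c "
from cell import workorder; print(workorder.hand_in())"; python3 st.py
```

```text
the job is handed in; nothing more can be done
None
the job is handed in; nothing more can be done
```

I hung the basket by its bar on the drip-stand hook and let go of it. Then I drew the orange-capped vial from the middle hole and turned it level by pressing its bottom end lightly on the light plate. I handed in at 22 s, still holding the vial with the 35 N grip.

**Basket:** The picture after release showed the bar lying across the hook arm, with the basket hanging clear of the post. It still hung there in the last picture, partly hidden by the arm.

**Vial:** By the arm readings and plate measurement, its middle was about 10 cm above the middle of the plate, within a few mm. The side view matched a level vial to about 1–2°. The top camera was blocked by the arm, so I could not confirm the level from a second view. The arm was still at the last reading.

**Other objects:** The white and green vials, the jar and the tray were where they started. The highest force I read was about 5 N. No checks failed or disagreed.

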